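# Pick up the lime with kitchen tongs and hold it up

## Task

Take the sprung kitchen tongs off their wooden rest, close their red jaws on the lime that sits on the white stand, and lift the lime about 10 cm off the stand. The gripper itself must not touch the lime, and the other things on the worktop must not be pushed about or knocked over. Finish holding: the program ends with the gripper still squeezing the tongs and the lime held still between the two jaws in the air.

Things in the scene. Friction and masses are not known exactly. Their poses are not given: they have to be found in the camera images.
- tongs_grip (a point): Midway between the two red grips of the tongs, half-way up the 18 mm tall arms; also their centre of mass. x from the hinge to the jaws, y to the left arm, z up; the arms open and close level, along y. Starts 49 mm above the worktop. Each red grip, on the outside of its arm, is 36 mm long (x) and 18 mm tall; width over both: 60 mm open, 41 mm when closed on the lime.
- tongs_bite (a point): Point midway between the two red jaws, where the middle of the lime should be when they close: 90 mm ahead (+x) of tongs_grip at the same height; same axes.
- tongs_left (a joint): Closing angle of the left arm: 0 fully open (jaw faces about 86 mm apart, where a spring holds it with about 5 N at the grips; 7 N when closed on the lime), growing as it is squeezed, to 0.22 rad (nearly shut). The right arm is geared to it and mirrors it. On the lime it stops at about 0.11 to 0.15.
- jaw_left: Red jaw plate of the left arm, 34 mm long, 24 mm tall, 6 mm thick; origin at its centre. Turned so that the two faces are parallel when closed on the lime.
- jaw_right: The same on the right arm.
- lime_center (a point): Centre of a green lime, 54 x 43 x 44 mm, about 40 g, lying in the small collar on the stand's plate; its centre starts 62 mm above the worktop. It lies loose and can roll if pushed.
- lime: The lime; origin at its underside as it starts, 22 mm below its centre.
- fruit_stand: White footed stand, fixed; origin at the centre of its foot. Foot 84 mm across, round plate 76 mm across with its top 40 mm above the worktop; a collar 42 mm across and 3 mm high on it keeps the lime in place.
- tongs_rest: Pale wooden rest, fixed; origin at the centre of its underside. Tray 190 x 160 x 8 mm with two cross bars, tops at 40 mm (end pegs reach 50 mm), 70 mm behind and 50 mm ahead of the origin. The tongs lie on the bars, jaws past the front bar; the red grips are over the gap between the bars, about 50 mm free either way.
- tongs: The steel kitchen tongs, 78 g, lying level on the rest; origin under the hinge block (34 x 30 mm), 75 mm behind and 9 mm below tongs_grip. Held at 52 mm over the red grips they sit safely with the jaws still open about 64 mm.
- salt_shaker: Salt shaker, 44 mm across, 90 mm tall, loose; origin at its underside. Leave it alone.
- espresso_cup: Purple espresso cup, 63 x 90 x 50 mm, loose; origin at its underside. Leave it alone.
- coffee_pod: Coffee pod with a blue lid, 51 mm across, 44 mm tall, loose; origin at its underside. Leave it alone.
- lemon: Yellow lemon, 71 x 56 x 55 mm, loose; origin at its underside. Leave it alone.
Not all that is in view belongs to the job. What is shaped like the lime but pink or turquoise is not meant.

How it is judged:
On the way, in this order (a step that is already met when the one before it is completed fails the run):
1. the tongs are lifted clear of their rest in the gripper, the lime still on its stand (height (world z) of tongs_grip above 0.06 m and contact force between the fingers and tongs above 1 N and contact force between tongs and tongs_rest below 0.05 N and horizontal distance between lime_center and fruit_stand below 0.03 m and height (world z) of lime_center below 0.08 m), for 0.2 s.
2. both jaws press on the lime (contact force between each of jaw_left, jaw_right and lime above 0.5 N), for 0.2 s.
At the end, for the whole second after the job is handed in: The lime is still, in the air between the jaws (centre within 35 mm of the bite point, at least 140 mm above the worktop); each jaw presses it with over 0.5 N, the gripper presses the tongs with over 2 N, and stand, rest and robot carry the lime nowhere but through the tongs (all of step 2 and height (world z) of lime_center above 0.14 m and contact force between the fingers and tongs above 2 N and contact force between each of lime, tongs and fruit_stand below 0.05 N and contact force between tongs and tongs_rest below 0.05 N and contact force between lime and the arm below 0.05 N and contact force between lime and the fingers below 0.05 N and distance between lime_center and tongs_bite below 0.035 m and linear speed of lime below 0.03 m/s); the arm keeps its last pose, push and grip.
It fails at once if the robot itself touches the lime (contact force between any of the fingers, the arm and lime above 0.3 N).
It fails at once if a bystander is disturbed (moved over 3 cm or knocked over) (distance of any of salt_shaker, espresso_cup, coffee_pod, lemon from where it was at the start of the episode above 0.03 m or angle between any of salt_shaker, espresso_cup, coffee_pod's own z axis and vertical above 0.6 rad).
It also fails if it takes over 45 s, if anything falls off the work surface, if the arm or the gripper's body presses on something with over 40 N, if the wrist force passes 120 N, or if a joint passes its speed limit or range.

## Robot

A 6-joint arm with a two-finger parallel gripper is mounted at the origin on a cart in front of the work surface, level with it; the furniture and walls round the work are solid. World frame = base frame: x ahead of the robot, y to its left, z up, the work surface at z = 0. Lengths are in m, angles in rad, forces in N, time in s.
With the tool pointing down it reaches from about 0.35 to 0.8 m from the base axis. Payload 7.3 kg.
Tool frame: the origin (TCP) lies midway between the tips of the shut fingers; the grasp point (between the pads) lies 19 mm behind it (robot.grasp_offset is the distance from the TCP to the grasp point, in m); z points along the fingers, y is the line along which they close (so a half turn about z gives the same grasp; the last joint's range is limited). The gripper opens to 85 mm and grips with 20 to 120 N. Pads are 22 mm wide; open, the fingers measure 114 mm over their backs; the gripper's body (76 mm by 85 mm) begins 54 mm behind the grasp point. The pads swing forward as they close: fully open they stand 13 mm farther back than shut.
Start: joints at [1.004, 0.342, 1.524, -0, 1.275, -0.146], TCP at [0.214, 0.479, 0.231] pointing down, gripper open.
Joint ranges: [-2.53, 2.53], [-0.77, 2.02], [0.04, 2.7], [-1, 4.14], [0.28, 2.66], [-3.11, 3.11]. Speed limits (rad/s): [2.57, 2.57, 3.14, 3.14, 3.14, 3.14].

## Interface

Orientations are given as a 3x3 rotation matrix whose columns are the frame's x, y, z axes.
In Python, from station import robot gives the robot as it stands.
- The arm moves only by the tool move_arm, never from a script. Its argument "steps" is a list of rows, each a list of 7 numbers: the shift along the tool's x, y, z in m, then the turn, a rotation vector about the tool's x, y, z in rad, then the closure, from 0 (fully open) to 1 (shut). A call has 1 to 5 rows; each row is the pose to reach, as a shift and turn from the pose commanded when the call began, along the tool's axes at that moment; what a row does not reach only later rows make up. A row lasts 1/12 s, in which the tool goes at most 41.7 mm and 7.16 degrees, less where a joint would pass 70% of its speed; a pose out of reach is approached as far as the arm can. A call with a gripper value outside its range is refused whole. The fingers move at their own pace and stop on an object; the grip force is fixed at half the most. Time passes only in rows, so rows that repeat a pose let the fingers close. It gives the time, the measured TCP pose, the force, the opening and the grip force at its end, in the units of the state.
- robot.sense(): the state, without advancing time (a new reading comes with each control period).
- robot.get_image(name): name is "scene" or "top" or "wrist"; returns the picture (384x512x3 uint8, red, green, blue); there is no depth.
- robot.camera_params(name): a dict with "fx", "fy", "cx", "cy" (pixels), "k1" (the pictures are not rectified: a ray, as slopes to the right and down, at radius r is drawn at 1 + k1 r^2 times it, then the intrinsics apply), "T" (4x4, takes a point from camera to world coordinates). Camera axes: x right, y down, z forward; pixel columns grow to the right and rows downward; lengths in m; the calibration is good to about 2 mm. A picture is of the moment at which its call begins: read the wrist's pose just before it. camera_params takes no time and is no camera call; for the wrist camera it gives the pose at the moment of the call.
- robot.job_done(): hands the job in; it is judged then, once.
The state is a dict: "t": time; "qpos": joint angles; "joint_velocities": joint speeds; "joint_torque": joint torques, N m; "eef_pos": TCP position; "orientation": TCP orientation; "force": force on the tool from outside, world axes, zero at the start; "torque": the same for the moment, N m; "grip_width": finger opening in m; "grasp_force": force on a finger pad.
Only numpy, scipy, OpenCV 4.12 (cv2) and the standard library are available. Lean on these libraries where they do the work, as an engineer would, in place of code of your own. Each camera call takes 0.05 s, during which the arm holds its last target. There are 200 camera calls.

## Working session

There is one attempt and no reset: what is moved stays moved. The work goes in short steps, Python scripts to look and compute and a tool call to move; the robot and the scene stay as the last step left them, time stands still between calls to the robot, and variables do not carry over. Pictures are saved under pics/ and viewed, at most 10 in all, crops included, and the job is handed in when it is done.

Besides the shell and the picture viewer there is one more tool, called after "Request:" by a JSON object that holds its "api" and its "payload", one argument or row to a line. move_arm: Moves the arm, as the interface text tells. Its arguments: {"type":"object","properties":{"steps":{"type":"array"}},"required":["steps"]}

```bash
mkdir -p pics; cat > h.py <<'E'
import numpy as np,cv2
from station import robot
def ray(name,u,v,P=None):
    P=P or robot.camera_params(name)
    K=np.array([[P['fx'],0,P['cx']],[0,P['fy'],P['cy']],[0,0,1]])
    p=np.array([(u-P['cx'])/P['fx'],(v-P['cy'])/P['fy']]);q=p.copy()
    for _ in range(30): q=p/(1+P['k1']*(q@q))
    T=np.array(P['T']);d=T[:3,:3]@np.array([q[0],q[1],1]);return T[:3,3],d/np.linalg.norm(d)
def atz(name,u,v,z,P=None):
    o,d=ray(name,u,v,P);return o+d*(z-o[2])/d[2]
def tri(rays):
    A=np.zeros((3,3));b=np.zeros(3)
    for o,d in rays:
        M=np.eye(3)-np.outer(d,d);A+=M;b+=M@o
    x=np.linalg.solve(A,b);return x,[np.linalg.norm((np.eye(3)-np.outer(d,d))@(x-o)) for o,d in rays]
def proj(name,X,P=None):
    P=P or robot.camera_params(name);T=np.array(P['T']);c=T[:3,:3].T@(np.array(X)-T[:3,3]);q=c[:2]/c[2]
    q=q*(1+P['k1']*(q@q));return np.array([P['fx']*q[0]+P['cx'],P['fy']*q[1]+P['cy']])
def snap(name,f):
    im=robot.get_image(name)[:,:,::-1].copy();cv2.imwrite('pics/'+f,im);return im
E
python3 - <<'E'
from h import *
a=snap('scene','s1.png');b=snap('top','t1.png')
for n in('scene','top','wrist'):
    P=robot.camera_params(n);print(n,P['fx'],P['k1'],np.round(P['T'],3).tolist())
s=robot.sense();print(s['t'],s['eef_pos'],np.round(s['orientation'],3).tolist(),s['grip_width'],s['force'])
E
```

```text
scene 428.81944139917715 0.04667413238570546 [[0.469, -0.549, 0.692, -0.069], [-0.883, -0.274, 0.381, -0.392], [-0.02, -0.79, -0.613, 0.702], [0.0, 0.0, 0.0, 1.0]]
top 458.1471397778669 -0.1113510974227287 [[0.022, -0.982, 0.189, 0.426], [-1.0, -0.018, 0.024, -0.014], [-0.02, -0.189, -0.982, 1.248], [0.0, 0.0, 0.0, 1.0]]
wrist 303.07461506110064 0.027855625834115008 [[0.408, 0.875, 0.261, 0.148], [0.913, -0.39, -0.119, 0.508], [-0.002, 0.287, -0.958, 0.373], [0.0, 0.0, 0.0, 1.0]]
0.1 [0.21422848 0.47892433 0.230708  ] [[-0.913, 0.408, -0.001], [0.408, 0.913, -0.001], [0.0, -0.001, -1.0]] 0.08531435168038558 [ 0.05449148 -0.46676693  0.71320259]
```

View pics/s1.png

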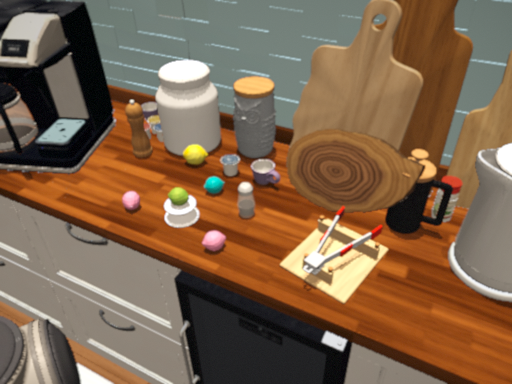

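View pics/t1.png

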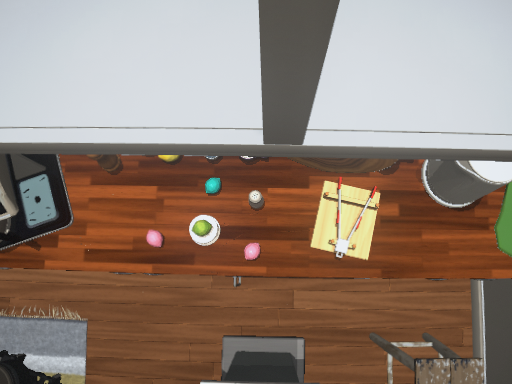

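The scene view shows the lime at (178,196) and the tongs hinge at (314,262). In the top view the lime is at (202,228) and the hinge at (341,249), with the jaws pointing away from the robot. I'll enlarge the views to get finer points.

```bash
python3 - <<'E'
from h import *
a=cv2.imread('pics/s1.png');b=cv2.imread('pics/t1.png')
r=lambda im,x,y,w,h,k:cv2.resize(im[y:y+h,x:x+w],None,fx=k,fy=k,interpolation=cv2.INTER_CUBIC)
A=r(a,280,200,110,100,4);B=r(b,300,170,90,100,4)
cv2.imwrite('pics/z1.png',np.hstack([A,B[:400]]))
hsv=[cv2.cvtColor(i,cv2.COLOR_BGR2HSV) for i in(a,b)]
for n,h,box in(('scene',hsv[0],(150,180,205,215)),('top',hsv[1],(185,210,220,250))):
    m=cv2.inRange(h,(30,120,60),(50,255,255));k=np.zeros_like(m);k[box[1]:box[3],box[0]:box[2]]=m[box[1]:box[3],box[0]:box[2]]
    ys,xs=np.nonzero(k);print(n,len(xs),xs.min(),xs.max(),ys.min(),ys.max(),(xs.min()+xs.max())/2,(ys.min()+ys.max())/2)
for n,h,box in(('scene',hsv[0],(285,200,390,280)),('top',hsv[1],(305,165,390,255))):
    m=cv2.inRange(h,(0,170,80),(5,255,255))|cv2.inRange(h,(172,170,80),(180,255,255));k=np.zeros_like(m);k[box[1]:box[3],box[0]:box[2]]=m[box[1]:box[3],box[0]:box[2]]
    N,L,S,C=cv2.connectedComponentsWithStats(k)
    for i in range(1,N):
        if S[i,4]>5: print(n,S[i],C[i])
E
```

```text
scene 248 169 187 188 204 178.0 196.0
top 203 193 210 220 234 201.5 227.0
scene [336 207   8   9  37] [340.24324324 211.27027027]
scene [371 225  11  14  79] [376.24050633 231.11392405]
scene [341 245  11  11  43] [345.60465116 249.90697674]
top [338 176   4  13  31] [339.48387097 181.67741935]
top [371 186   6  12  25] [373.52 191.12]
top [336 211   3  12  15] [337.33333333 216.73333333]
```

View pics/z1.png

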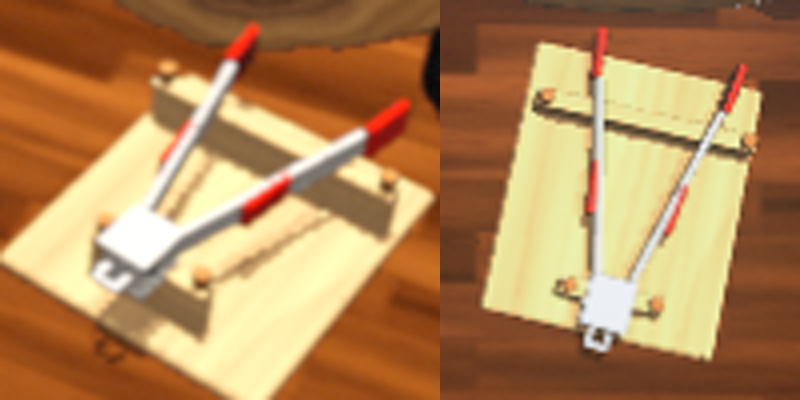

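The zoom shows the hinge block centre at scene (314.5,259.5) and top (341.7,246.5). The jaws are at top (340,183) and (374,192), and the grips at top (338,217) and (359,222).

```bash
python3 - <<'E'
from h import *
pts={'hinge':((314.5,259.5),(341.75,246.5)),'jl':((340.2,211.2),(339.7,182.2)),'jr':((376.2,231.5),(373.6,191.5)),'gr':((345.8,249.8),(359,222.5)),'lime':((178,196),(201.8,227.2)),'restFL':((280+167/4,217),(300+103/4,170+98/4)),'restBR':((280+203/4,200+275/4),(300+217/4,170+303/4))}
R={}
for k,(s,t) in pts.items():
    x,e=tri([ray('scene',*s),ray('top',*t)]);R[k]=x;print(k,x.round(4),np.round(e,4))
for u,v in((338.2,216.7),(359,222.5)):print('g',atz('top',u,v,.05))
print('tray',[atz('top',300+a/4,170+b/4,.008)[:2].round(3).tolist() for a,b in((100,43),(321,93),(275,360),(43,307))])
for z in(.058,):
  h=atz('top',341.75,246.5,z);m=(atz('top',339.7,182.2,z)+atz('top',373.6,191.5,z))/2;d=m-h;print('yaw',np.arctan2(d[1],d[0]),np.linalg.norm(d),h+d/np.linalg.norm(d)*75,h)
for n,(s,z) in {'shaker':((246,187),.085),'pink':((214,241),.02),'turq':((214,185),.02),'pod':((230,158),.044),'lemon':((195,155),.028),'cup':((263,165),.05),'pink2':((131,201),.02),'log':((351,135),.14),'log2':((350,210),.0),'blackmug':((402,226),.0),'jar':((250,150),0)}.items():print(n,atz('scene',*s,z).round(3))
E
```

```text
hinge [ 0.509  -0.2048  0.0593] [0.0012 0.0012]
jl [ 0.6792 -0.2011  0.0554] [0.0005 0.0005]
jr [ 0.6564 -0.2919  0.0498] [0.0003 0.0003]
gr [ 0.5726 -0.2511  0.0507] [0.0001 0.0001]
lime [0.551  0.1608 0.0627] [0.0004 0.0004]
restFL [ 0.6477 -0.1666  0.0484] [0.0027 0.0027]
restBR [ 0.5121 -0.2395  0.0464] [0.0009 0.0009]
g [ 0.58719115 -0.1965476   0.05      ]
g [ 0.57270187 -0.25139483  0.05      ]
tray [[0.692, -0.167], [0.66, -0.32], [0.477, -0.285], [0.51, -0.128]]
yaw -0.2555033544451076 0.16354331185721632 [ 7.30736741e+01 -1.91588829e+01  5.80000000e-02] [ 0.50845877 -0.20394881  0.058     ]
shaker [0.63  0.017 0.085]
pink [0.495 0.028 0.02 ]
turq [0.673 0.14  0.02 ]
pod [0.772 0.148 0.044]
lemon [0.761 0.26  0.028]
cup [0.775 0.046 0.05 ]
pink2 [0.522 0.292 0.02 ]
log [ 0.876 -0.153  0.14 ]
log2 [ 0.759 -0.205  0.   ]
blackmug [ 0.758 -0.333  0.   ]
jar [0.893 0.152 0.   ]
```

```bash
cat >> h.py <<'E'
from scipy.spatial.transform import Rotation as Ro
def goal(pos,yaw):
    """print shift+turn in tool axes to reach TCP pos, tool down, tool y at world yaw"""
    s=robot.sense();R=np.array(s['orientation']);y=np.array([np.cos(yaw),np.sin(yaw),0]);z=np.array([0,0,-1.])
    G=np.c_[np.cross(y,z),y,z];d=R.T@(np.array(pos)-s['eef_pos'])
    print('t',s['t'],'pos',np.round(s['eef_pos'],4),'shift',d.round(4),'rot',Ro.from_matrix(R.T@G).as_rotvec().round(4),'w',round(s['grip_width'],4),'gf',s['grasp_force'],'q',np.round(s['qpos'],2),'F',np.round(s['force'],1))
E
python3 - <<'E'
from h import *
goal((.5815,-.2238,.18),1.313-np.pi)
b=cv2.imread('pics/t1.png');m=cv2.inRange(cv2.cvtColor(b,cv2.COLOR_BGR2HSV),(30,120,60),(50,255,255))[205:250,185:225]
c=max(cv2.findContours(m,cv2.RETR_EXTERNAL,cv2.CHAIN_APPROX_NONE)[0],key=cv2.contourArea)
print(cv2.fitEllipse(c))
E
```

```text
t 0.1 pos [0.2142 0.4789 0.2307] shift [-0.6223 -0.4913  0.0512] rot [-5.0000e-04  2.0000e-03  2.9786e+00] w 0.0853 gf 0.0 q [ 1.    0.34  1.52  0.    1.28 -0.15] F [ 0.1 -0.5  0.7]
((16.572866439819336, 22.100440979003906), (13.786121368408203, 16.9200439453125), 72.63519287109375)
```

```bash
cat >> h.py <<'E'
def plan(pos,yaw,n):
    """n calls; print the last row of each"""
    s=robot.sense();R=np.array(s['orientation']);y0=np.arctan2(R[1,1],R[0,1]);dy=yaw-y0;p0=np.array(s['eef_pos']);pos=np.array(pos)
    for k in range(n):
        a=y0+dy*k/n;y=np.array([np.cos(a),np.sin(a),0]);z=np.array([0,0,-1.]);G=np.c_[np.cross(y,z),y,z]
        print((G.T@((pos-p0)/n)).round(3),'turn z',round(-dy/n,3))
E
python3 - <<'E'
from h import *
plan((.5815,-.2238,.17),1.313-np.pi,5)
E
```

```text
[-0.124 -0.098  0.012] turn z 0.596
[-0.158 -0.012  0.012] turn z 0.596
[-0.137  0.079  0.012] turn z 0.596
[-0.069  0.143  0.012] turn z 0.596
[0.023 0.157 0.012] turn z 0.596
```

Request:
{"api": "move_arm", "payload": {
  "steps": [
    [-0.025, -0.02, 0.002, 0, 0, 0.12, 0],
    [-0.05, -0.04, 0.004, 0, 0, 0.24, 0],
    [-0.075, -0.06, 0.007, 0, 0, 0.36, 0],
    [-0.1, -0.08, 0.01, 0, 0, 0.48, 0],
    [-0.124, -0.098, 0.012, 0, 0, 0.596, 0]
  ]
}}

```text
t: 0.52
eef_pos: [0.2876, 0.3374, 0.2188]
orientation: [[-0.521, 0.853, -0.001], [0.853, 0.521, -0.001], [-0.0, -0.001, -1.0]]
force: [-0.5, 0.9, 0.3]
grip_width: 0.0853
grasp_force: 0.0
```

Request:
{"api": "move_arm", "payload": {
  "steps": [
    [-0.032, -0.002, 0.002, 0, 0, 0.12, 0],
    [-0.064, -0.004, 0.004, 0, 0, 0.24, 0],
    [-0.096, -0.006, 0.007, 0, 0, 0.36, 0],
    [-0.128, -0.009, 0.01, 0, 0, 0.48, 0],
    [-0.158, -0.012, 0.012, 0, 0, 0.596, 0]
  ]
}}

```text
t: 0.93
eef_pos: [0.3607, 0.1968, 0.2069]
orientation: [[0.048, 0.999, -0.001], [0.999, -0.048, -0.0], [-0.0, -0.001, -1.0]]
force: [0.6, 0.1, 0.1]
grip_width: 0.0855
grasp_force: 0.0
```

Request:
{"api": "move_arm", "payload": {
  "steps": [
    [-0.027, 0.016, 0.002, 0, 0, 0.12, 0],
    [-0.055, 0.032, 0.004, 0, 0, 0.24, 0],
    [-0.082, 0.048, 0.007, 0, 0, 0.36, 0],
    [-0.11, 0.064, 0.01, 0, 0, 0.48, 0],
    [-0.137, 0.079, 0.012, 0, 0, 0.596, 0]
  ]
}}

```text
t: 1.35
eef_pos: [0.4339, 0.0566, 0.1949]
orientation: [[0.601, 0.8, -0.001], [0.8, -0.601, 0.0], [-0.0, -0.001, -1.0]]
force: [0.7, 0.5, 0.2]
grip_width: 0.0853
grasp_force: 0.0
```

Request:
{"api": "move_arm", "payload": {
  "steps": [
    [-0.014, 0.029, 0.002, 0, 0, 0.12, 0],
    [-0.028, 0.058, 0.004, 0, 0, 0.24, 0],
    [-0.042, 0.086, 0.007, 0, 0, 0.36, 0],
    [-0.056, 0.115, 0.01, 0, 0, 0.48, 0],
    [-0.069, 0.143, 0.012, 0, 0, 0.596, 0]
  ]
}}

```text
t: 1.77
eef_pos: [0.5076, -0.084, 0.1827]
orientation: [[0.946, 0.324, -0.001], [0.324, -0.946, 0.0], [-0.001, -0.001, -1.0]]
force: [0.7, -0.7, 0.1]
grip_width: 0.0855
grasp_force: 0.0
```

Request:
{"api": "move_arm", "payload": {
  "steps": [
    [0.005, 0.031, 0.002, 0, 0, 0.12, 0],
    [0.01, 0.062, 0.004, 0, 0, 0.24, 0],
    [0.014, 0.093, 0.007, 0, 0, 0.36, 0],
    [0.018, 0.125, 0.01, 0, 0, 0.48, 0],
    [0.023, 0.157, 0.012, 0, 0, 0.596, 0]
  ]
}}

```text
t: 2.18
eef_pos: [0.5811, -0.2243, 0.1704]
orientation: [[0.965, -0.262, -0.001], [-0.262, -0.965, 0.001], [-0.001, -0.0, -1.0]]
force: [0.6, 0.4, 0.2]
grip_width: 0.0854
grasp_force: 0.0
```

```bash
python3 - <<'E'
from h import *
goal((.5815,-.2238,.17),1.313-np.pi)
P=robot.camera_params('wrist');im=snap('wrist','w1.png');goal((.5815,-.2238,.03),1.313-np.pi)
import json;json.dump({k:(np.array(v).tolist()) for k,v in P.items() if k in('fx','fy','cx','cy','k1','T')},open('w1.json','w'))
a=-.258;e=np.array([np.cos(a),np.sin(a),0]);g=np.array([.5815,-.2238,.058])
for d in(-75,0,77,90):print(d,proj('wrist',g+e*d/1000,P).round(1))
E
```

```text
t 2.1833 pos [ 0.5811 -0.2243  0.1704] shift [ 0.0003 -0.0005  0.0004] rot [-0.0004  0.0015 -0.0074] w 0.0854 gf 0.0 q [-0.49  0.57  1.32  0.    1.25  1.34] F [0.6 0.4 0.2]
t 2.2333 pos [ 0.5831 -0.2297  0.1696] shift [-0.0033 -0.0055  0.1396] rot [ 0.0022 -0.0014 -0.0173] w 0.0851 gf 0.0 q [-0.5   0.58  1.32 -0.    1.25  1.35] F [-0.9 -2.9 -0.1]
-75 [252.5 267.2]
0 [251.9 190.8]
77 [251.1  98. ]
90 [250.9  80.5]
```

View pics/w1.png

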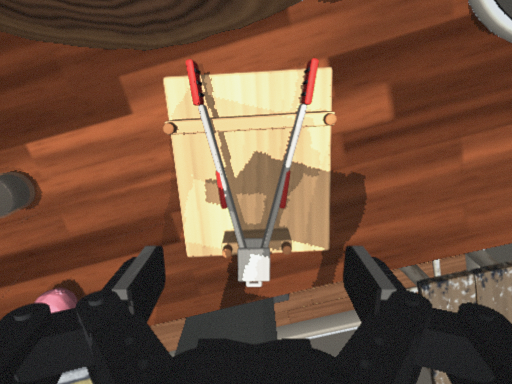

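The wrist view shows the hinge at (254,264), the grips at (222,189) and (286,188), and the jaws at (195,83) and (311,82). That is within 2 px of the prediction, so I'll descend.

Request:
{"api": "move_arm", "payload": {
  "steps": [
    [0, 0.001, 0.03, 0, 0, 0, 0],
    [0, 0.001, 0.06, 0, 0, 0, 0],
    [0, 0.001, 0.09, 0, 0, 0, 0],
    [0, 0.001, 0.12, 0, 0, 0, 0],
    [0, 0.001, 0.143, 0, 0, 0, 0]
  ]
}}

```text
t: 2.65
eef_pos: [0.5795, -0.2231, 0.0254]
orientation: [[0.967, -0.256, -0.003], [-0.256, -0.967, 0.002], [-0.003, -0.001, -1.0]]
force: [-1.5, -0.2, -0.1]
grip_width: 0.0857
grasp_force: 0.0
```

Request:
{"api": "move_arm", "payload": {
  "steps": [
    [0, 0, 0, 0, 0, 0, 0],
    [0, 0, 0, 0, 0, 0, 0.15],
    [0, 0, 0, 0, 0, 0, 0.25],
    [0, 0, 0, 0, 0, 0, 0.3],
    [0, 0, 0, 0, 0, 0, 0.36]
  ]
}}

```text
t: 3.07
eef_pos: [0.5827, -0.2248, 0.0316]
orientation: [[0.967, -0.256, 0.005], [-0.256, -0.967, -0.003], [0.006, 0.001, -1.0]]
force: [0.2, -0.5, 4.4]
grip_width: 0.0549
grasp_force: 7.2
```

Request:
{"api": "move_arm", "payload": {
  "steps": [
    [0, 0, 0, 0, 0, 0, 0.4],
    [0, 0, 0, 0, 0, 0, 0.4],
    [0, 0, 0, 0, 0, 0, 0.4],
    [0, 0, 0, 0, 0, 0, 0.4]
  ]
}}

```text
t: 3.4
eef_pos: [0.583, -0.2251, 0.0321]
orientation: [[0.967, -0.256, 0.006], [-0.256, -0.967, -0.003], [0.007, 0.002, -1.0]]
force: [-0.5, -0.4, 7.7]
grip_width: 0.0513
grasp_force: 8.8
```

```bash
python3 - <<'E'
from h import *
goal((.581,-.225,.027),1.313-np.pi)
snap('wrist','w2.png')
E
```

```text
t 3.4 pos [ 0.583  -0.2251  0.0321] shift [-0.002   0.0004  0.0051] rot [ 0.0016 -0.0071 -0.0015] w 0.0513 gf 8.823934832325904 q [-0.49  0.72  1.46  0.    0.95  1.34] F [-0.5 -0.4  7.7]
```

View pics/w2.png

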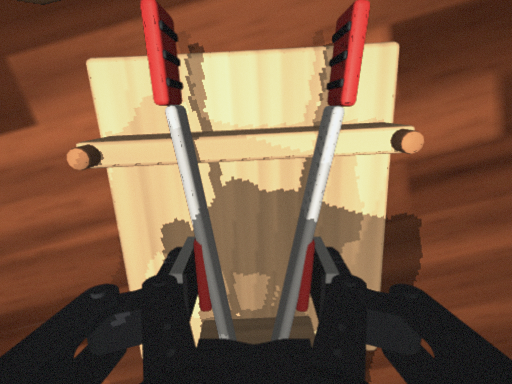

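The tongs are gripped in the middle of the red grips, at about (200,275) and (308,275), with the jaws open and symmetric. Now I'll lift.

Request:
{"api": "move_arm", "payload": {
  "steps": [
    [0, 0, -0.008, 0, 0, 0, 0.4],
    [0, 0, -0.02, 0, 0, 0, 0.4],
    [0, 0, -0.04, 0, 0, 0, 0.4],
    [0, 0, -0.065, 0, 0, 0, 0.4],
    [0, 0, -0.09, 0, 0, 0, 0.4]
  ]
}}

```text
t: 3.87
eef_pos: [0.5806, -0.2238, 0.1204]
orientation: [[0.967, -0.256, 0.0], [-0.256, -0.967, -0.0], [0.0, -0.0, -1.0]]
force: [0.1, -0.2, -1.2]
grip_width: 0.0514
grasp_force: 5.5
```

Request:
{"api": "move_arm", "payload": {
  "steps": [
    [0, 0, -0.02, 0, 0, 0, 0.4],
    [0, 0, -0.03, 0, 0, 0, 0.4],
    [0, 0, -0.03, 0, 0, 0, 0.4],
    [0, 0, -0.03, 0, 0, 0, 0.4],
    [0, 0, -0.03, 0, 0, 0, 0.4]
  ]
}}

```text
t: 4.28
eef_pos: [0.58, -0.2235, 0.147]
orientation: [[0.967, -0.256, -0.002], [-0.256, -0.967, 0.001], [-0.002, -0.001, -1.0]]
force: [-0.4, 0.2, -1.6]
grip_width: 0.0513
grasp_force: 5.5
```

```bash
python3 - <<'E'
from h import *
goal((.581,-.225,.147),1.313-np.pi)
snap('wrist','w3.png');s=snap('scene','s3.png')
cv2.imwrite('pics/z3.png',np.hstack([cv2.imread('pics/w3.png')[:,60:460],cv2.resize(s[150:300,250:400],(384,384))]))
plan((.556,.071,.15),.06,4)
E
```

```text
t 4.2833 pos [ 0.58   -0.2235  0.147 ] shift [ 0.0013  0.0012 -0.    ] rot [-0.0007  0.0024 -0.0014] w 0.0513 gf 5.476156087470372 q [-0.49  0.59  1.36  0.    1.2   1.34] F [-0.4  0.2 -1.6]
[-0.025 -0.07  -0.001] turn z -0.473
[ 0.01  -0.073 -0.001] turn z -0.473
[ 0.042 -0.061 -0.001] turn z -0.473
[ 0.065 -0.035 -0.001] turn z -0.473
```

View pics/z3.png

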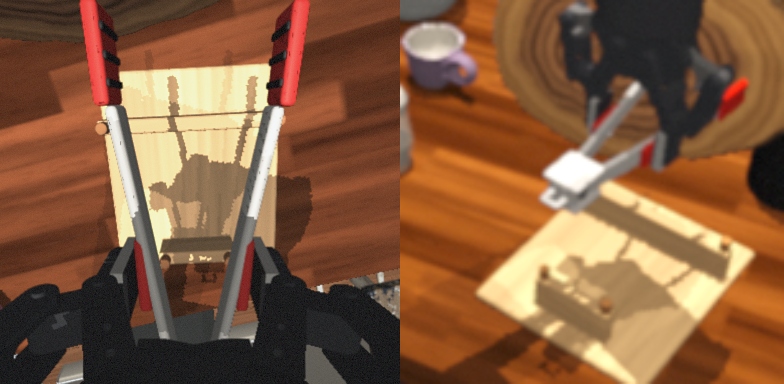

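The tongs hang level and clear of the rest, with the jaws at about (100,50) and (288,50) in the crop. Next I'll swing over toward the lime.

Request:
{"api": "move_arm", "payload": {
  "steps": [
    [-0.005, -0.014, 0, 0, 0, -0.095, 0.4],
    [-0.01, -0.028, 0, 0, 0, -0.19, 0.4],
    [-0.015, -0.042, 0, 0, 0, -0.285, 0.4],
    [-0.02, -0.056, 0, 0, 0, -0.38, 0.4],
    [-0.025, -0.07, -0.001, 0, 0, -0.473, 0.4]
  ]
}}

```text
t: 4.8
eef_pos: [0.5738, -0.149, 0.1478]
orientation: [[0.976, 0.217, -0.002], [0.217, -0.976, 0.001], [-0.002, -0.002, -1.0]]
force: [-0.6, -0.1, -0.1]
grip_width: 0.0515
grasp_force: 5.5
```

Request:
{"api": "move_arm", "payload": {
  "steps": [
    [0.002, -0.015, 0, 0, 0, -0.095, 0.4],
    [0.004, -0.03, 0, 0, 0, -0.19, 0.4],
    [0.006, -0.044, 0, 0, 0, -0.285, 0.4],
    [0.008, -0.059, 0, 0, 0, -0.38, 0.4],
    [0.01, -0.073, -0.001, 0, 0, -0.473, 0.4]
  ]
}}

```text
t: 5.22
eef_pos: [0.5681, -0.0754, 0.1489]
orientation: [[0.77, 0.638, -0.002], [0.638, -0.77, 0.001], [-0.001, -0.002, -1.0]]
force: [0.3, -0.2, -0.6]
grip_width: 0.0515
grasp_force: 5.5
```

Request:
{"api": "move_arm", "payload": {
  "steps": [
    [0.008, -0.012, 0, 0, 0, -0.095, 0.4],
    [0.017, -0.024, 0, 0, 0, -0.19, 0.4],
    [0.025, -0.037, 0, 0, 0, -0.285, 0.4],
    [0.034, -0.049, 0, 0, 0, -0.38, 0.4],
    [0.042, -0.061, -0.001, 0, 0, -0.473, 0.4]
  ]
}}

```text
t: 5.63
eef_pos: [0.562, -0.0017, 0.15]
orientation: [[0.395, 0.919, -0.002], [0.919, -0.395, 0.0], [-0.001, -0.002, -1.0]]
force: [0.0, 0.9, 0.5]
grip_width: 0.0515
grasp_force: 5.5
```

Request:
{"api": "move_arm", "payload": {
  "steps": [
    [0.013, -0.007, 0, 0, 0, -0.095, 0.4],
    [0.026, -0.014, 0, 0, 0, -0.19, 0.4],
    [0.039, -0.021, 0, 0, 0, -0.285, 0.4],
    [0.052, -0.028, 0, 0, 0, -0.38, 0.4],
    [0.065, -0.035, -0.001, 0, 0, -0.473, 0.4]
  ]
}}

```text
t: 6.05
eef_pos: [0.5558, 0.0717, 0.151]
orientation: [[-0.067, 0.998, -0.003], [0.998, 0.067, 0.0], [0.0, -0.003, -1.0]]
force: [0.8, 0.1, -0.3]
grip_width: 0.0513
grasp_force: 5.5
```

Request:
{"api": "move_arm", "payload": {
  "steps": [
    [0, 0, 0, 0, 0, 0, 0.4],
    [0, 0, 0, 0, 0, 0, 0.4],
    [0, 0, 0, 0, 0, 0, 0.4]
  ]
}}

```text
t: 6.3
eef_pos: [0.5564, 0.0705, 0.1517]
orientation: [[-0.06, 0.998, -0.001], [0.998, 0.06, -0.0], [-0.0, -0.001, -1.0]]
force: [-0.8, 0.4, -0.4]
grip_width: 0.0512
grasp_force: 5.5
```

```bash
python3 - <<'E'
from h import *
goal((.556,.071,.15),.06)
P=robot.camera_params('wrist')
import json;json.dump({k:(np.array(v).tolist()) for k,v in P.items() if k in('fx','fy','cx','cy','k1','T')},open('w4.json','w'))
w=snap('wrist','w4.png');s=snap('scene','s4.png')
cv2.imwrite('pics/z4.png',np.hstack([w[:,60:460],cv2.resize(s[140:240,130:230],(384,384),interpolation=cv2.INTER_CUBIC)]))
print(proj('wrist',(.551,.161,.0627),P))
E
```

```text
t 6.3 pos [0.5564 0.0705 0.1517] shift [ 0.0005 -0.0003  0.0017] rot [-0.0011  0.0002  0.    ] w 0.0512 gf 5.477600681374497 q [-0.01  0.48  1.54 -0.    1.12 -0.07] F [-0.8  0.4 -0.4]
[253.58211324  75.00436116]
```

View pics/z4.png

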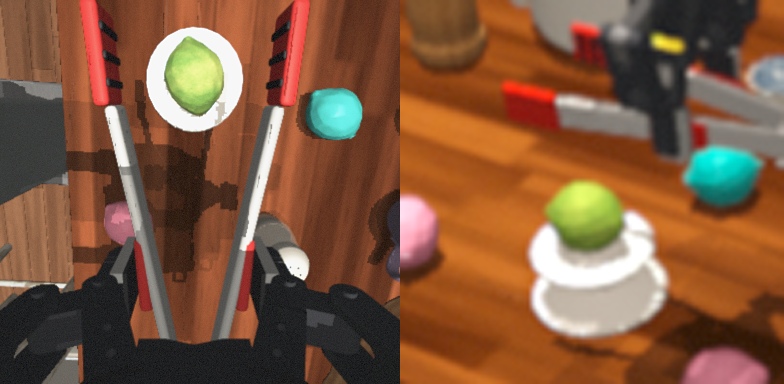

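In the wrist view the lime is at (254,76), matching the prediction of (253.6,75), and it is centred between the jaws at x of about 160 and 348. I'll triangulate the rear end of the near jaw, at scene (170.5,167.5) and wrist (173,103), to check the tongs' height.

```bash
python3 - <<'E'
from h import *
import json
P=json.load(open('w4.json'))
for s,w in(((170.6,165.5),(174,104)),((170.4,169),(174,104)),((170.4,169),(171,101))):
    x,e=tri([ray('scene',*s),ray('wrist',*w,P)]);print(x.round(4),np.round(e,4))
# expected: bite at grasp, jaw rear = bite -17mm, +-35 lateral
e=np.array([-.06,.998,0]);l=np.array([.998,.06,0]);g=np.array([.5564,.0705,.1707])
for z in(-.01,0,.012):
  for sgn in(-1,1):
    X=g+e*.073+l*.035*sgn+[0,0,z];print(z,X.round(3),proj('wrist',X,P).round(1),proj('scene',X).round(1))
E
```

```text
[0.5221 0.1408 0.1753] [0.001 0.001]
[0.52   0.1408 0.1674] [0.0012 0.0012]
[0.5194 0.1413 0.1676] [0.0004 0.0004]
-0.01 [0.517 0.141 0.161] [169.2  99.9] [170.4 172.1]
-0.01 [0.587 0.145 0.161] [337.2 100.1] [187.3 155.9]
0 [0.517 0.141 0.171] [162.2  99.7] [169.8 168.4]
0 [0.587 0.145 0.171] [344.   99.8] [186.8 152.3]
0.012 [0.517 0.141 0.183] [152.2  99.3] [169.  163.8]
0.012 [0.587 0.145 0.183] [353.9  99.5] [186.2 147.8]
```

The measured tongs height is about 18 mm above the TCP and the bite is at about (0.551,0.160), over the lime. I'll descend.

Request:
{"api": "move_arm", "payload": {
  "steps": [
    [0, 0, 0.02, 0, 0, 0, 0.4],
    [0, 0, 0.04, 0, 0, 0, 0.4],
    [0, 0, 0.06, 0, 0, 0, 0.4],
    [0, 0, 0.075, 0, 0, 0, 0.4],
    [0, 0, 0.09, 0, 0, 0, 0.4]
  ]
}}

```text
t: 6.82
eef_pos: [0.5564, 0.0702, 0.0612]
orientation: [[-0.06, 0.998, -0.001], [0.998, 0.06, -0.0], [-0.0, -0.001, -1.0]]
force: [0.4, 0.2, -1.0]
grip_width: 0.0512
grasp_force: 5.5
```

Request:
{"api": "move_arm", "payload": {
  "steps": [
    [0, 0, 0.008, 0, 0, 0, 0.4],
    [0, 0, 0.015, 0, 0, 0, 0.4],
    [0, 0, 0.015, 0, 0, 0, 0.4],
    [0, 0, 0.015, 0, 0, 0, 0.4]
  ]
}}

```text
t: 7.15
eef_pos: [0.5568, 0.0708, 0.0475]
orientation: [[-0.061, 0.998, 0.0], [0.998, 0.061, 0.0], [0.0, 0.0, -1.0]]
force: [-0.5, -0.4, -0.8]
grip_width: 0.0513
grasp_force: 5.5
```

```bash
python3 - <<'E'
from h import *
goal((.556,.071,.0445),.06)
w=snap('wrist','w5.png');s=snap('scene','s5.png')
cv2.imwrite('pics/z5.png',np.hstack([w[:,60:460],cv2.resize(s[140:240,130:230],(384,384),interpolation=cv2.INTER_CUBIC)]))
E
```

```text
t 7.15 pos [0.5568 0.0708 0.0475] shift [ 0.0003 -0.0008  0.003 ] rot [ 0.0002 -0.      0.0014] w 0.0513 gf 5.4777641636189855 q [-0.01  0.61  1.64  0.    0.89 -0.07] F [-0.5 -0.4 -0.8]
```

View pics/z5.png

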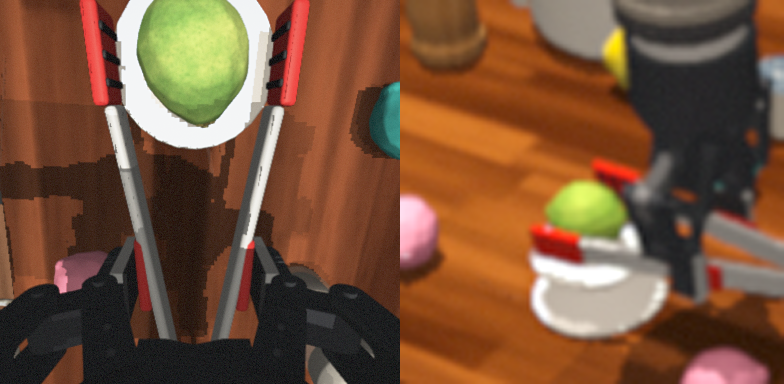

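The jaws straddle the lime evenly, with the lime at about (193,55) between the jaws at 100 and 288. I'll go 3 mm lower and then close.

Request:
{"api": "move_arm", "payload": {
  "steps": [
    [0, 0, 0.003, 0, 0, 0, 0.4],
    [0, 0, 0.003, 0, 0, 0, 0.43],
    [0, 0, 0.003, 0, 0, 0, 0.46],
    [0, 0, 0.003, 0, 0, 0, 0.48],
    [0, 0, 0.003, 0, 0, 0, 0.5]
  ]
}}

```text
t: 7.67
eef_pos: [0.5566, 0.071, 0.0445]
orientation: [[-0.062, 0.998, 0.0], [0.998, 0.062, 0.0], [0.0, 0.0, -1.0]]
force: [-0.4, 0.3, -1.0]
grip_width: 0.0428
grasp_force: 7.6
```

Request:
{"api": "move_arm", "payload": {
  "steps": [
    [0, 0, 0, 0, 0, 0, 0.52],
    [0, 0, 0, 0, 0, 0, 0.54],
    [0, 0, 0, 0, 0, 0, 0.56],
    [0, 0, 0, 0, 0, 0, 0.58],
    [0, 0, 0, 0, 0, 0, 0.58]
  ]
}}

```text
t: 8.08
eef_pos: [0.5568, 0.071, 0.0445]
orientation: [[-0.062, 0.998, 0.001], [0.998, 0.062, 0.0], [0.0, 0.001, -1.0]]
force: [1.0, 0.2, 0.4]
grip_width: 0.0399
grasp_force: 60.2
```

Request:
{"api": "move_arm", "payload": {
  "steps": [
    [0, 0, 0, 0, 0, 0, 0.6],
    [0, 0, 0, 0, 0, 0, 0.6],
    [0, 0, 0, 0, 0, 0, 0.6]
  ]
}}

```text
t: 8.33
eef_pos: [0.5568, 0.0711, 0.0444]
orientation: [[-0.062, 0.998, 0.001], [0.998, 0.062, 0.0], [0.0, 0.001, -1.0]]
force: [0.9, 0.1, 0.4]
grip_width: 0.0395
grasp_force: 60.2
```

Closed on the lime, stalled at 39.5 mm with 60 N. Lifting.

Request:
{"api": "move_arm", "payload": {
  "steps": [
    [0, 0, -0.005, 0, 0, 0, 0.6],
    [0, 0, -0.013, 0, 0, 0, 0.6],
    [0, 0, -0.023, 0, 0, 0, 0.6],
    [0, 0, -0.035, 0, 0, 0, 0.6],
    [0, 0, -0.047, 0, 0, 0, 0.6]
  ]
}}

```text
t: 8.75
eef_pos: [0.5564, 0.071, 0.0925]
orientation: [[-0.062, 0.998, -0.0], [0.998, 0.062, -0.0], [-0.0, -0.0, -1.0]]
force: [-0.5, -1.1, -1.0]
grip_width: 0.0399
grasp_force: 60.4
```

Request:
{"api": "move_arm", "payload": {
  "steps": [
    [0, 0, -0.012, 0, 0, 0, 0.6],
    [0, 0, -0.024, 0, 0, 0, 0.6],
    [0, 0, -0.036, 0, 0, 0, 0.6],
    [0, 0, -0.046, 0, 0, 0, 0.6],
    [0, 0, -0.053, 0, 0, 0, 0.6]
  ]
}}

```text
t: 9.17
eef_pos: [0.5569, 0.071, 0.1462]
orientation: [[-0.062, 0.998, 0.002], [0.998, 0.062, -0.0], [-0.0, 0.002, -1.0]]
force: [0.1, 0.5, -1.1]
grip_width: 0.0399
grasp_force: 60.4
```

Request:
{"api": "move_arm", "payload": {
  "steps": [
    [0, 0, 0, 0, 0, 0, 0.6],
    [0, 0, 0, 0, 0, 0, 0.6],
    [0, 0, 0, 0, 0, 0, 0.6],
    [0, 0, 0, 0, 0, 0, 0.6],
    [0, 0, 0, 0, 0, 0, 0.6]
  ]
}}

```text
t: 9.58
eef_pos: [0.5562, 0.071, 0.1436]
orientation: [[-0.062, 0.998, -0.001], [0.998, 0.062, 0.0], [0.0, -0.001, -1.0]]
force: [0.6, -0.1, -0.5]
grip_width: 0.0394
grasp_force: 60.4
```

```bash
python3 - <<'E'
from h import *
goal((.556,.071,.145),.06)
w=snap('wrist','w6.png');s=snap('scene','s6.png')
cv2.imwrite('pics/z6.png',np.hstack([w[:,60:460],cv2.resize(s[120:240,130:250],(384,384),interpolation=cv2.INTER_CUBIC)]))
E
```

```text
t 9.5833 pos [0.5562 0.071  0.1436] shift [ 0.     -0.0002 -0.0014] rot [-0.0014 -0.0002  0.002 ] w 0.0394 gf 60.40557861328125 q [-0.01  0.49  1.55  0.    1.1  -0.07] F [ 0.6 -0.1 -0.5]
```

View pics/z6.png

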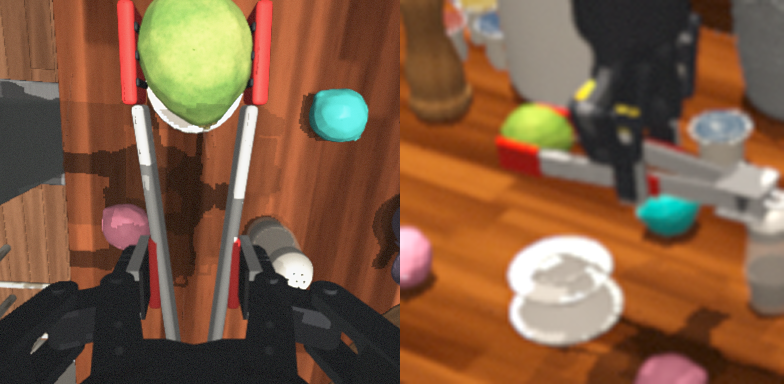

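The stand is empty and the lime is held parallel between the jaws, at (193,55) in the wrist crop, about 10 cm up. Handing in.

```bash
python3 -c "
from station import robot
print(robot.job_done())"
```

```text
the job is handed in; nothing more can be done
None
```

The lime was lifted about 10 cm off the stand, gripped between the tongs' red jaws, and the job was handed in at about 10 s; no verdict came back.

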